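# Steady a rocking slide-warming plate with a wedge

## Robot

A 6-joint arm with a two-finger parallel gripper is mounted at the origin on a cart in front of the work surface, level with it; the furniture and walls round the work are solid. World frame = base frame: x ahead of the robot, y to its left, z up, the work surface at z = 0. Lengths are in m, angles in rad, forces in N, time in s.
With the tool pointing down it reaches from about 0.35 to 0.775 m from the base axis. Payload 5.5 kg.
Tool frame: the origin (TCP) lies at the very end of the fingers, on their centre line; the grasp point (between the pads) lies 19 mm behind it; z points along the fingers, y is the line along which they close (so a half turn about z gives the same grasp; the last joint's range is limited). The gripper opens to 85 mm and grips with 20 to 120 N. Pads are 22 mm wide; open, the fingers measure 114 mm over their backs; the gripper's body (76 mm by 85 mm) begins 54 mm behind the grasp point. The pads swing forward as they close: fully open they stand 13 mm farther back than shut.
Start: joints at [1.053, 0.313, 0.046, 1.304, 0, 1.431], TCP at [0.212, 0.534, 0.231] pointing down, gripper open.
Joint ranges: [-2.76, 2.76], [-0.86, 1.69], [-1.03, 1.26], [-2.2, 2.34], [-1.47, 1.5], [-3.14, 3.14]. Speed limits (rad/s): [2.57, 2.57, 3.14, 3.14, 3.14, 3.14].

## Interface

Orientations are given as a unit quaternion [w, x, y, z].
In Python, from workcell import env gives the robot as it stands. The module is installed in compiled form; this text tells all that it offers.
- The arm moves only by the tool jog_arm, never from a script. Its arguments are lists of equal length, an entry for each row: "gripper": the opening, from 0 (shut) to 1 (fully open); "offset": the shift along the world's x, y, z in cm, a list of three; "twist": the turn about the world's z in degrees. In form: {"gripper": [gripper, ...], "offset": [[dx, dy, dz], ...], "twist": [twist, ...]}. A call has exactly 8 rows; each row is the pose to reach, as a shift and turn from the pose commanded when the call began; what a row does not reach only later rows make up. A row lasts 1/8 s, in which the tool goes at most 62.5 mm and 10.7 degrees, less where a joint would pass 70% of its speed; a pose out of reach is approached as far as the arm can. A call with a gripper value outside its range is refused whole. The fingers move at their own pace and stop on an object; "squeeze" is the grip in N (left out, the last holds). Time passes only in rows, so rows that repeat a pose let the fingers close, or fill a call up. It gives the time, the measured TCP pose, the force, the opening and the grip force at its end, in the units of the state.
- env.get_state(): the state, without advancing time (a new reading comes with each control period).
- env.read_camera(name): name is "scene" or "side" or "wrist"; returns a dict with "image" (480x640x3 uint8, red, green, blue), "z_map" (480x640 float32, m along the optical axis (not along the pixel's ray), 0 where there is no reading), "fovy" (degrees; the focal length in pixels is half the picture's height over the tangent of half this angle, whatever the lens; pixels are square), "cx", "cy" (the principal point, pixels), "cam_to_world" (4x4, takes a point from camera to world coordinates). Camera axes: x right, y up, looking along -z (the intrinsics and any distortion apply to the point x, -y, -z); pixel columns grow to the right and rows downward; lengths in m; the calibration is good to about 2 mm. A picture is of the moment at which its call begins.
- env.hand_in(): hands the job in; it is judged then, once.
The state is a dict: "clock": time; "joint_pos": joint angles; "qvel": joint speeds; "tau": joint torques, N m; "tcp_pos": TCP position; "orientation": TCP orientation; "wrist_force": force on the tool from outside, world axes, zero at the start; "ft_torque": the same for the moment, N m; "finger_gap": finger opening in m; "grip_force": force on a finger pad.
Only numpy, scipy, OpenCV 4.12 (cv2) and the standard library are available. Lean on these libraries where they do the work, as an engineer would, in place of code of your own. Each camera call takes 0.05 s, during which the arm holds its last target. There are 200 camera calls.

## Task

The slide-warming plate rocks because its front right foot has seized too short: press down on that corner with the fingertips to feel it rock, then push the wedge by its thick end, thin end first, under the short foot until it bears snugly and the plate no longer rocks, without jacking the plate out of level. Then press that corner firmly once more to prove that it stands steady, and leave everything clear. Nothing is to be gripped or lifted; the plate must not be shoved along the bench, and the dishes on it and the things around it stay where they are.

Things in the scene. Friction and masses are not known exactly. Their poses are not given: they have to be found in the camera images.
- warming_plate: Low white sheet-metal box, 200 deep (x) x 280 wide (y) mm, flat dark metal top 64 mm and underside 20 mm above the bench, 2.4 kg (+-20 %); control panel with black knob at the front (-x, robot side). Origin: centre of the footprint at bench level. Stands level on three rubber feet at x = +-75, y = +-110 mm; heavy at the rear left, so after a press it drops back level by itself.
- short_foot_tip (a point): Lowest point of the short foot, a fixed rubber dome of 10 mm radius under the front right corner, at x = -75, y = -110 mm of the plate, 30 mm inside its right side. It hangs 3 to 6.5 mm above the bench, different each time: too fine for this reading, so feel it by pressing, or by the wedge meeting resistance.
- rocking_corner (a point): Point on the top straight above the short foot, 64 mm above the bench while level: press here (within 30 mm). 3 to 5 N tips the plate; the corner sinks by the gap under the foot, then meets the bench. A firm press is 10 to 20 N, held half a second; once steady the corner gives about 1 mm at most.
- wedge: Dark grey plastic levelling wedge, 96 long (x) x 40 wide (y) mm, 60 g, flat underside. Origin: centre of the underside; +x points to the thin end. The top falls from 14 mm at the thick end (x = -48) to 2 mm at the thin end (x = +48), 1 in 8. Lies right of the plate, thin end 15 to 55 mm short of the short foot, up to 15 mm to one side and 0.2 rad askew.
- wedge_thick_end (a point): Middle of the wedge's upright thick end face (40 wide, 14 high), 7 mm above the bench: push here along the wedge's +x, which is roughly the plate's +y. Free, it slides with under 1 N; once it bears on the foot the push rises to 3 to 6 N, then the foot is lifted 1 mm for each 8 mm of push. It stays put by friction.
- wedge_thin_end (a point): Middle of the wedge's thin edge, at bench level.
- dish_a: Covered culture dish, 66 mm across, 15 mm high, standing loose on the rear left part of the plate's top.
- dish_b: Second culture dish of the same size, on the top at the rear, right of the first.
- timer: White bench timer, 68 x 62 x 19 mm, on the bench in front of the plate, near the robot; leave alone.
- tape_roll: Roll of tape, 60 mm across, 18 mm high, on the bench left of the plate; leave alone.
- marker: Marker pen, 136 mm long, 12 mm thick, on the bench in front of the plate's right part; leave alone.
- cup: Specimen cup with lid, 60 mm across, 72 mm high, behind the plate's right part; leave alone.
- tip_box: Open pipette tip box, 74 x 115 x 54 mm, on the bench near its right rear corner; leave alone.
- forceps: Steel forceps, 127 mm long, 9 mm high, flat on the bench beyond the wedge's thick end, near the right edge; leave alone.
- plate_top (a point): Centre of the dark metal top, 64 mm above the bench.
Mind the look-alikes: they are no part of the job. What is shaped like the wedge but turquoise is not meant.

How it is judged:
On the way, in this order (a step that is already met when the one before it is completed fails the run):
1. the right front corner was pressed with the fingers and the plate rocked (contact force between the fingers and warming_plate above 1 N and horizontal distance between the grasp point and rocking_corner below 0.04 m and angle between warming_plate's own z axis and vertical above 0.015 rad), for 0.1 s.
2. the wedge is under the short foot and bears against it (x of short_foot_tip in the frame of wedge between -0.048 and 0.048 m and y of short_foot_tip in the frame of wedge between -0.02 and 0.02 m and contact force between wedge and warming_plate above 0.2 N), for 0.2 s.
3. the corner was pressed firmly again (6 N or more) and did not give (contact force between the fingers and warming_plate above 6 N and horizontal distance between the grasp point and rocking_corner below 0.04 m and angle between warming_plate's own z axis and vertical below 0.01 rad), for 0.3 s.
At the end, for the whole second after the job is handed in: The short foot stands on the wedge's sloping top and bears on it (0.2 N or more), the plate is level within 0.010 rad (about 1.2 mm at the corner) and within 15 mm of where it stood, the wedge lies flat on the bench, both dishes are within 20 mm of where they stood, and all is at rest (all of step 2 and angle between warming_plate's own z axis and vertical below 0.01 rad and distance of plate_top from where it was at the start of the episode below 0.015 m and height (world z) of wedge below 0.004 m and distance of each of dish_a, dish_b from where it was at the start of the episode below 0.02 m and linear speed of each of warming_plate, wedge below 0.01 m/s); the robot touches nothing.
It fails at once if the wedge was lifted or tipped (height (world z) of wedge above 0.008 m or angle between wedge's own z axis and vertical above 0.15 rad).
It fails at once if the wedge was gripped astride or held down from above instead of pushed at its thick end (contact force between the fingers and wedge above 0.3 N and height (world z) of the grasp point below 0.05 m and x of the grasp point in the frame of wedge between -0.036 and 0.06 m and y of the grasp point in the frame of wedge between -0.025 and 0.025 m).
It fails at once if the plate was lifted or shoved along the bench (distance of plate_top from where it was at the start of the episode above 0.025 m or angle between warming_plate's own z axis and vertical above 0.09 rad).
It fails at once if a dish on the plate was shifted or lifted (distance of any of dish_a, dish_b from where it was at the start of the episode above 0.03 m).
It fails at once if a bystander was disturbed (distance of any of timer, tape_roll, marker, cup, tip_box, forceps from where it was at the start of the episode above 0.03 m).
It also fails if it takes over 58 s, if anything falls off the work surface, if the arm or the gripper's body presses on something with over 40 N, if the wrist force passes 120 N, or if a joint passes its speed limit or range.

## Working session

There is one attempt and no reset: what is moved stays moved. The work goes in short steps, Python scripts to look and compute and a tool call to move; the robot and the scene stay as the last step left them, time stands still between calls to the robot, and variables do not carry over. Pictures are saved under pics/ and viewed, at most 10 in all, crops included, and the job is handed in when it is done.

Besides the shell and the picture viewer there is one more tool, called after "Emit:" as name([rows], argument=value, ...), one row to a line, values as JSON. jog_arm: Moves the arm, as the interface text tells. Its arguments: {"type":"object","properties":{"gripper":{"type":"array"},"offset":{"type":"array"},"twist":{"type":"array"},"squeeze":{"type":"number"}},"required":["gripper","offset","twist"]}

```bash
mkdir -p pics; cat > h.py <<'E'
import numpy as np, cv2
from workcell import env
def cam(n):
    c=env.read_camera(n); c['f']=240/np.tan(np.radians(c['fovy'])/2); return c
def world(c,u,v,z=None):
    """pixel -> world, on plane z, or by depth"""
    T=np.array(c['cam_to_world']); d=np.array([(u-c['cx'])/c['f'],-(v-c['cy'])/c['f'],-1.])
    r=T[:3,:3]@d; o=T[:3,3]
    s=c['z_map'][int(round(v)),int(round(u))] if z is None else (z-o[2])/r[2]
    return o+s*r
def save(c,name,crop=None,k=1):
    im=c['image'][:,:,::-1]
    if crop: x0,y0,x1,y1=crop; im=im[y0:y1,x0:x1]
    cv2.imwrite('pics/'+name,cv2.resize(im,None,fx=k,fy=k,interpolation=cv2.INTER_CUBIC))
E
python3 - <<'E'
from h import *
a=cam('scene');b=cam('side')
save(a,'scene.png');save(b,'side.png')
for c in(a,b):print(c['fovy'],c['cx'],c['cy'],np.round(c['cam_to_world'],3).tolist())
s=env.get_state();print(s['clock'],s['tcp_pos'],s['orientation'],s['wrist_force'])
E
```

```text
55.2566426157083 322.56414810820706 236.20775901385525 [[-0.645, 0.438, -0.626, -0.301], [-0.764, -0.38, 0.522, 0.966], [-0.01, 0.815, 0.58, 0.799], [0.0, 0.0, 0.0, 1.0]]
47.75878371947273 316.5388690859034 239.3808576952222 [[0.96, 0.233, -0.154, 0.301], [-0.279, 0.816, -0.506, -0.359], [0.008, 0.529, 0.848, 1.203], [0.0, 0.0, 0.0, 1.0]]
0.1 [0.21189098 0.53405849 0.23048338] [-2.59939031e-04  1.87770933e-01  9.82212499e-01 -7.84173358e-04] [-1.11811237  0.17360846  0.14439514]
```

View pics/scene.png

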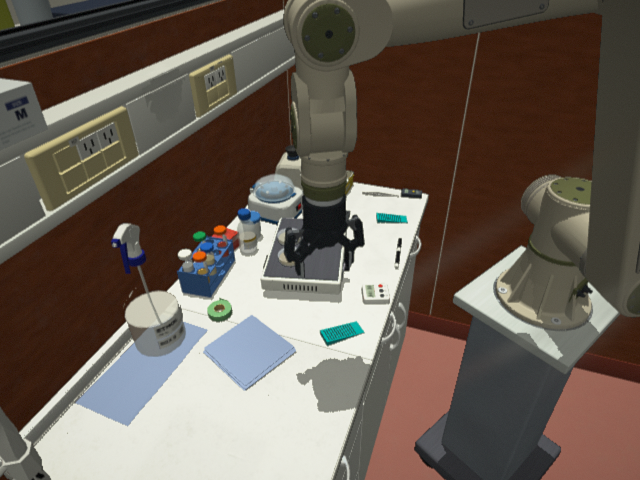

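View pics/side.png

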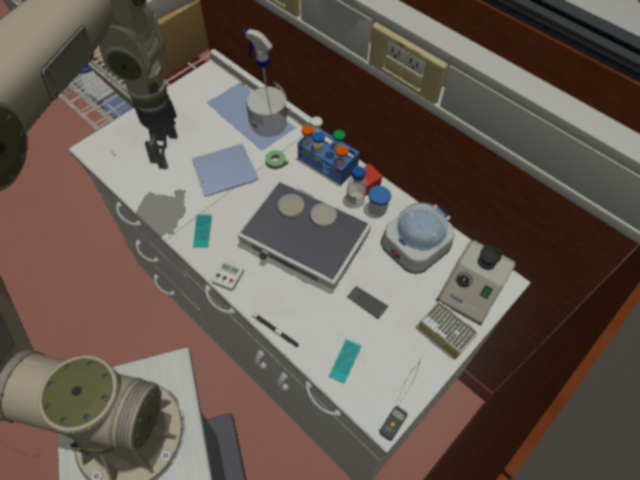

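The side view shows the plate top around (305,230), with its knob at (263,256) on the robot side. There are three wedge-like pieces: dark grey at (367,302), turquoise at (345,361) and turquoise at (202,230). Only the dark grey one to the right of the plate fits the description, and I'll confirm that in a crop along with the measurement.

```bash
python3 - <<'E'
from h import *
b=cam('side'); im=b['image']; hsv=cv2.cvtColor(im,cv2.COLOR_RGB2HSV)
dark=((hsv[...,2]<110)&(hsv[...,1]<70)).astype(np.uint8)
dark=cv2.morphologyEx(dark,cv2.MORPH_OPEN,np.ones((3,3)))
n,l,st,ce=cv2.connectedComponentsWithStats(dark)
for name,(u,v),z in(('top',(300,245),.064),('wedge',(367,302),.008)):
    i=l[v,u];print(name,i,st[i])
    if i==0: print(im[v,u]);continue
    c,_=cv2.findContours((l==i).astype(np.uint8),cv2.RETR_EXTERNAL,cv2.CHAIN_APPROX_NONE)
    p=np.array([world(b,q[0][0],q[0][1],z)[:2] for q in max(c,key=len)],np.float32)
    r=cv2.minAreaRect(p);print(r, np.round(cv2.boxPoints(r),4).tolist())
for u,v in((300,245),(355,301),(380,304),(350,240)):print(np.round(world(b,u,v),4))
save(b,'crop.png',(220,170,420,320),4)
E
```

```text
top 30 [ 243  183  124   95 5471]
((0.48895716667175293, 0.3630135655403137), (0.18465441465377808, 0.2620893716812134), 43.74555969238281) [[0.33160001039505005, 0.3937999904155731], [0.5128999948501587, 0.2045000046491623], [0.6463000178337097, 0.33219999074935913], [0.4650000035762787, 0.5214999914169312]]
wedge 39 [349 287  38  31 560]
((0.586357593536377, 0.15039218962192535), (0.041603852063417435, 0.09216251224279404), 36.42178726196289) [[0.5422999858856201, 0.17509999871253967], [0.597000002861023, 0.10100000351667404], [0.6305000185966492, 0.1256999969482422], [0.5756999850273132, 0.19979999959468842]]
[0.4649 0.3167 0.0637]
[0.5603 0.1615 0.0037]
[0.6132 0.1323 0.0152]
[0.5882 0.2977 0.0621]
```

View pics/crop.png

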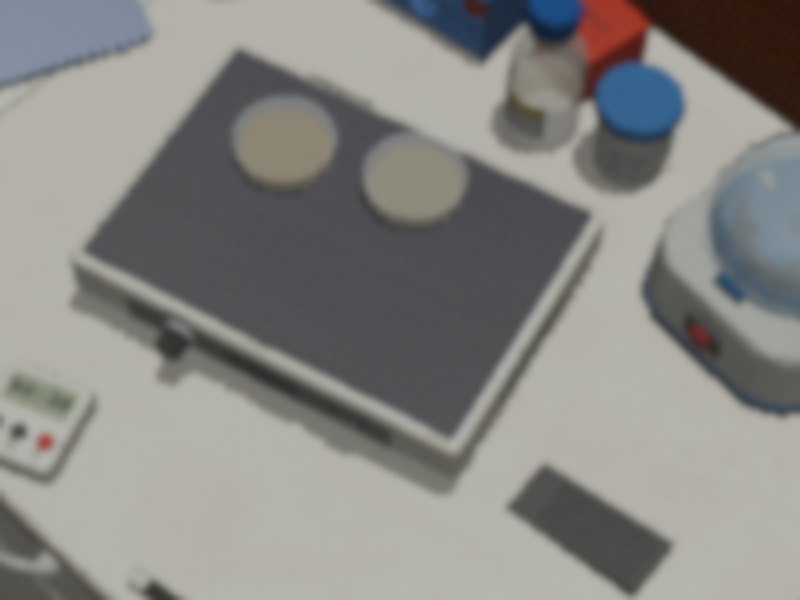

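The crop confirms it. The dark grey wedge has its thin end at about crop (528,490), facing the plate's right side, and its thick end at about (650,570). The front right plate corner is at crop (455,450). The short foot should be near (0.511, 0.232). Next I'll move above it with the gripper shut and look from close by.

Emit:
jog_arm([
  [5,-5,0],
  [10,-10,0],
  [15,-15,0],
  [20,-20,0],
  [25,-25,-1],
  [30,-30.2,-3],
  [30,-30.2,-3],
  [30,-30.2,-3],
], gripper=[0,0,0,0,0,0,0,0], twist=[-4,-8,-12,-16,-20,-24,-28,-28])

```text
clock: 1.15
tcp_pos: [0.5138, 0.2294, 0.1996]
orientation: [-0.001, 0.422, 0.906, -0.001]
wrist_force: [-0.2, -0.0, -0.3]
finger_gap: -0.0001
grip_force: 0.0
```

```bash
python3 - <<'E'
from h import *
s=env.get_state();print(s['clock'],s['tcp_pos'],s['orientation'],s['wrist_force'],s['joint_pos'],s['qvel'])
w=cam('wrist');save(w,'w1.png');print(w['fovy'],w['cx'],w['cy'],np.round(w['cam_to_world'],3).tolist())
E
```

```text
1.15 [0.51380044 0.22942565 0.19960919] [-6.17573522e-04  4.22437947e-01  9.06391232e-01 -8.56587633e-04] [-0.23757293 -0.03391052 -0.30629825] [ 2.77568036e-01  3.01799358e-01 -4.76302699e-02  1.22342191e+00
 -4.86491661e-04  1.14983579e+00] [ 0.06140423 -0.02739398 -0.00860177  0.03134752  0.0241328   0.00352741]
59.14733984490735 316.61859433569845 234.8601515591269 [[0.765, -0.612, -0.198, 0.463], [0.644, 0.728, 0.236, 0.289], [-0.001, -0.308, 0.951, 0.342], [0.0, 0.0, 0.0, 1.0]]
```

View pics/w1.png

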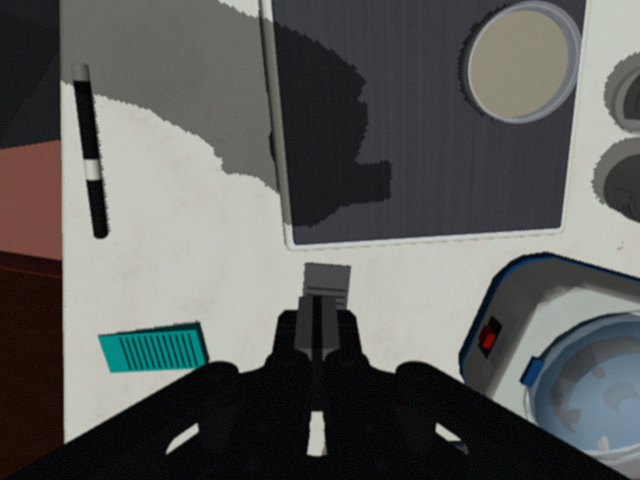

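The wrist view shows the plate's front right corner at (288,248), the front edge running up to (262,5), and the right rear corner at (565,231). The thin end of the wedge is at (305,263) to (350,266).

```bash
python3 - <<'E'
from h import *
w=cam('wrist')
P=[world(w,*q,.064) for q in((288,248),(565,231),(262,5))]
fr,rr,fl=[p[:2] for p in P]
ex=(rr-fr)/np.linalg.norm(rr-fr);ey=np.array([-ex[1],ex[0]]);print(fr,rr,np.linalg.norm(rr-fr),'yaw',np.degrees(np.arctan2(ex[1],ex[0])),np.degrees(np.arctan2(*(fl-fr)[::-1]))-90)
foot=fr+.025*ex+.03*ey;print('foot',foot)
A,B=world(w,305,263,.002)[:2],world(w,350,266,.002)[:2];print('thin',A,B,(A+B)/2,np.linalg.norm(A-B))
t=(A+B)/2
# side view: fit with corrected heights
b=cam('side')
for u,v,z in((349,296,.002),(357,287,.002),(387,306,.014),(378,318,.014)):print(np.round(world(b,u,v,z)[:2],4))
E
```

```text
[0.51075282 0.20153257] [0.64887356 0.33462608] 0.19181037975179066 yaw 43.938086438638344 44.77842864421763
foot [0.50793865 0.24048229]
thin [0.54156535 0.18047326] [0.57314116 0.20351395] [0.55735325 0.19199361] 0.03908841957173069
[0.5507 0.1791]
[0.5774 0.1971]
[0.6279 0.1232]
[0.5966 0.0998]
```

Emit:
jog_arm([
  [-0.3,0.5,-4],
  [-0.3,0.5,-8],
  [-0.3,0.5,-11],
  [-0.3,0.5,-12.5],
  [-0.3,0.5,-13],
  [-0.3,0.5,-13.2],
  [-0.3,0.5,-13.4],
  [-0.3,0.5,-13.4],
], gripper=[0,0,0,0,0,0,0,0], twist=[0,0,0,0,0,0,0,0])

```text
clock: 2.3
tcp_pos: [0.5096, 0.2376, 0.068]
orientation: [0.0, 0.42, 0.908, 0.0]
wrist_force: [-0.3, 0.3, -0.4]
finger_gap: -0.0002
grip_force: 0.0
```

Emit:
jog_arm([
  [0,0,-0.1],
  [0,0,-0.2],
  [0,0,-0.3],
  [0,0,-0.4],
  [0,0,-0.5],
  [0,0,-0.6],
  [0,0,-0.6],
  [0,0,-0.6],
], gripper=[0,0,0,0,0,0,0,0], twist=[0,0,0,0,0,0,0,0])

```text
clock: 3.3
tcp_pos: [0.509, 0.2368, 0.0617]
orientation: [0.0, 0.42, 0.908, -0.001]
wrist_force: [-1.5, -3.5, 4.8]
finger_gap: 0.0002
grip_force: 2.6
```

Emit:
jog_arm([
  [0,0,-0.1],
  [0,0,-0.15],
  [0,0,-0.2],
  [0,0,-0.25],
  [0,0,-0.25],
  [0,0,-0.25],
  [0,0,-0.25],
  [0,0,-0.25],
], gripper=[0,0,0,0,0,0,0,0], twist=[0,0,0,0,0,0,0,0])

```text
clock: 4.3
tcp_pos: [0.5092, 0.2365, 0.06]
orientation: [0.001, 0.42, 0.907, -0.001]
wrist_force: [-2.7, -5.6, 10.6]
finger_gap: 0.0
grip_force: 5.2
```

Emit:
jog_arm([
  [0,0,-0.1],
  [0,0,-0.15],
  [0,0,-0.2],
  [0,0,-0.2],
  [0,0,-0.2],
  [0,0,-0.2],
  [0,0,-0.2],
  [0,0,-0.2],
], gripper=[0,0,0,0,0,0,0,0], twist=[0,0,0,0,0,0,0,0])

```text
clock: 5.3
tcp_pos: [0.5092, 0.2364, 0.0596]
orientation: [0.001, 0.42, 0.907, -0.0]
wrist_force: [-6.3, -6.5, 21.4]
finger_gap: -0.0003
grip_force: 11.0
```

The corner sank about 4 mm and then met the bench, with the force rising to 21 N, so step 1 should be done. I'll lift off, move behind the thick end and look again.

Emit:
jog_arm([
  [0,0,0.5],
  [0,0,1.2],
  [0,0,4],
  [2,-2.5,8],
  [6,-7,8],
  [10,-11.5,8],
  [12.4,-14.8,8],
  [12.4,-14.8,8],
], gripper=[0,0,0,0,0,0,0,0], twist=[0,0,0,0,0,0,0,0])

```text
clock: 6.3
tcp_pos: [0.6348, 0.0867, 0.136]
orientation: [0.0, 0.422, 0.907, -0.0]
wrist_force: [-0.6, 0.4, 0.4]
finger_gap: 0.0
grip_force: 0.0
```

```bash
python3 - <<'E'
from h import *
w=cam('wrist');save(w,'w2.png')
s=env.get_state();print(s['clock'],s['tcp_pos'],s['wrist_force'])
E
```

```text
6.35 [0.63349192 0.08828188 0.1359893 ] [-0.15676186  0.86473046 -0.70933599]
```

View pics/w2.png

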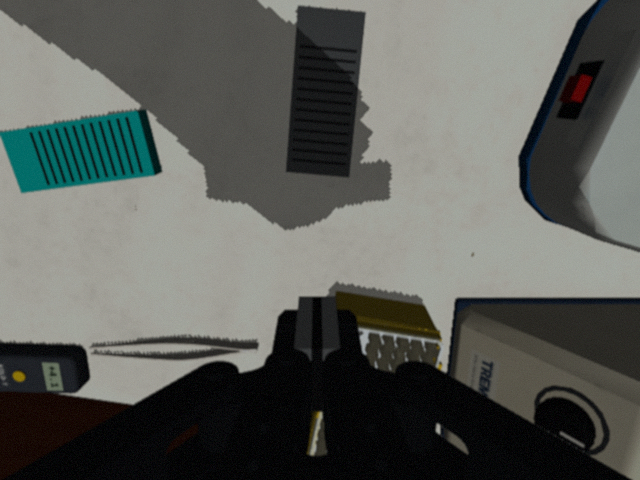

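The wrist view shows the whole wedge. The thin edge is at (299,7) to (365,13), the thick end's top edge at (287,171) to (350,177), and the forceps and tip box are well clear below.

```bash
python3 - <<'E'
from h import *
w=cam('wrist')
a,b=[world(w,*q,.002)[:2] for q in((299,7),(365,13))]
c,d=[world(w,*q,.014)[:2] for q in((287,171),(350,177))]
t=(a+b)/2;k=(c+d)/2;print('thin',t,'thick',k,np.linalg.norm(t-k),np.linalg.norm(b-a),np.linalg.norm(c-d))
v=t-k;print('dir',np.degrees(np.arctan2(v[1],v[0])))
for f in((.509,.236),(.508,.240),(.511,.232)):
    g=np.array(f)-k;print(f,np.linalg.norm(g),np.degrees(np.arctan2(g[1],g[0])))
z=world(w,350,225);print(z)
# nearest obstacles: tip box corner, forceps tip
print(world(w,333,292,.054),world(w,258,345,.005))
E
```

```text
thin [0.55783264 0.19135488] thick [0.61286781 0.11421516] 0.0947597327408194 0.03883196832577632 0.03972567630535266
dir 125.50588139042858
(0.509, 0.236) 0.1600627086991192 130.4601865377699
(0.508, 0.24) 0.1637653354308637 129.81823324712485
(0.511, 0.232) 0.1557251447789608 130.8553320070767
[ 6.53849948e-01  9.94643838e-02 -5.85778968e-04]
[0.65939219 0.07209294 0.054     ] [ 0.66203516 -0.01303781  0.005     ]
```

Emit:
jog_arm([
  [-0.8,1.0,-2],
  [-0.8,1.0,-5],
  [-0.8,1.0,-8],
  [-0.8,1.0,-11],
  [-0.8,1.0,-12.5],
  [-0.8,1.0,-13.1],
  [-0.8,1.0,-13.1],
  [-0.8,1.0,-13.1],
], gripper=[0,0,0,0,0,0,0,0], twist=[0,0,0,0,0,0,0,0])

```text
clock: 7.4
tcp_pos: [0.6261, 0.0996, 0.0071]
orientation: [0.001, 0.42, 0.908, 0.001]
wrist_force: [0.4, 0.4, -0.0]
finger_gap: -0.0
grip_force: 0.0
```

Emit:
jog_arm([
  [-0.3,0.35,0],
  [-0.6,0.7,0],
  [-0.95,1.1,0],
  [-1.3,1.55,0],
  [-1.7,2.0,0],
  [-2.1,2.45,0],
  [-2.4,2.8,0],
  [-2.6,3.05,0],
], gripper=[0,0,0,0,0,0,0,0], twist=[0,0,0,0,0,0,0,0])

```text
clock: 8.4
tcp_pos: [0.5989, 0.1303, 0.0058]
orientation: [-0.0, 0.42, 0.908, 0.0]
wrist_force: [1.0, 0.6, 1.0]
finger_gap: -0.0
grip_force: 0.2
```

```bash
python3 - <<'E'
from h import *
w=cam('wrist');save(w,'w3.png')
s=env.get_state();print(s['clock'],s['tcp_pos'],s['wrist_force'])
E
```

```text
8.45 [0.59859855 0.13050607 0.00577217] [ 0.08745941  0.44207508 -0.51654939]
```

View pics/w3.png

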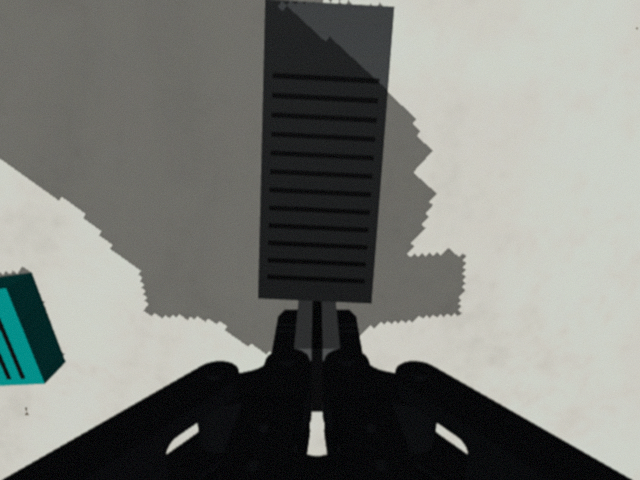

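The wedge is being pushed squarely at the middle of its thick end, whose top edge is at (259,297) to (372,302). The fingertips are at column 317 and the thin edge is at (265,1) to (393,7).

```bash
cat > m.py <<'E'
from h import *
w=cam('wrist')
a,b=[world(w,*q,.002)[:2] for q in((265,1),(393,7))]
c,d=[world(w,*q,.014)[:2] for q in((259,297),(372,302))]
t=(a+b)/2;k=(c+d)/2;v=t-k
print('thin',t,'thick',k,np.linalg.norm(v),'dir',np.degrees(np.arctan2(v[1],v[0])))
e=v/np.linalg.norm(v);n=np.array([-e[1],e[0]])
for f in((.509,.236),(.508,.240),(.511,.232)):
    g=np.array(f)-t;h=np.array(f)-k;print(f,'along',g@e,'lat',g@n,'dir from thick',np.degrees(np.arctan2(h[1],h[0])))
p=env.get_state()['tcp_pos'][:2]-k;print('tcp in wedge along/lat',p@e,p@n)
E
python3 m.py
```

```text
thin [0.53258003 0.21361099] thick [0.59080601 0.13870601] 0.09487371225383391 dir 127.85903771003488
(0.509, 0.236) along 0.03214819440468974 lat 0.004876374066905227 dir from thick 130.0575444459535
(0.508, 0.24) along 0.03592000751890349 lat 0.0032110134959041016 dir from thick 129.26537872610714
(0.511, 0.232) along 0.02776266038469847 lat 0.00575221158579729 dir from thick 130.5445058413061
tcp in wedge along/lat -0.011502067679460238 -0.0011300577209474936
```

Emit:
jog_arm([
  [-0.3,0.35,0],
  [-0.6,0.7,0],
  [-0.9,1.1,0],
  [-1.2,1.5,0],
  [-1.5,1.85,0],
  [-1.8,2.2,0],
  [-2.05,2.5,0],
  [-2.3,2.8,0],
], gripper=[0,0,0,0,0,0,0,0], twist=[0,0,0,0,0,0,0,0])

```text
clock: 9.5
tcp_pos: [0.5759, 0.1582, 0.0058]
orientation: [0.0, 0.42, 0.908, 0.0]
wrist_force: [-0.1, -0.8, 0.7]
finger_gap: -0.0
grip_force: 0.1
```

Emit:
jog_arm([
  [-0.06,0.07,0],
  [-0.12,0.15,0],
  [-0.18,0.22,0],
  [-0.24,0.3,0],
  [-0.3,0.37,0],
  [-0.36,0.45,0],
  [-0.38,0.46,0],
  [-0.38,0.46,0],
], gripper=[0,0,0,0,0,0,0,0], twist=[0,0,0,0,0,0,0,0])

```text
clock: 10.5
tcp_pos: [0.5726, 0.1624, 0.0059]
orientation: [0.0, 0.42, 0.908, 0.0]
wrist_force: [2.0, -1.9, 0.2]
finger_gap: 0.0002
grip_force: 1.4
```

Emit:
jog_arm([
  [-0.03,0.03,0],
  [-0.06,0.07,0],
  [-0.09,0.11,0],
  [-0.12,0.15,0],
  [-0.12,0.15,0],
  [-0.12,0.15,0],
  [-0.12,0.15,0],
  [-0.12,0.15,0],
], gripper=[0,0,0,0,0,0,0,0], twist=[0,0,0,0,0,0,0,0])

```text
clock: 11.5
tcp_pos: [0.5713, 0.164, 0.0059]
orientation: [0.0, 0.42, 0.908, 0.0]
wrist_force: [3.5, -3.5, -0.9]
finger_gap: 0.0
grip_force: 2.5
```

```bash
python3 - <<'E'
from h import *
for i in range(4):
    w=cam('wrist');s=env.get_state();print(s['clock'],s['tcp_pos'],s['wrist_force'])
save(w,'w4.png')
E
```

```text
11.55 [0.57136145 0.16399423 0.00589332] [ 3.38895945 -3.4046749  -0.36993945]
11.6 [0.57136275 0.16399789 0.00591001] [ 3.30549601 -3.29016586 -1.03883656]
11.65 [0.5713744  0.16398343 0.00591118] [ 4.01587574 -2.86172277 -0.53527913]
11.7 [0.5713672  0.16396184 0.00589174] [ 4.02119929 -4.14351571  0.2683215 ]
```

View pics/w4.png

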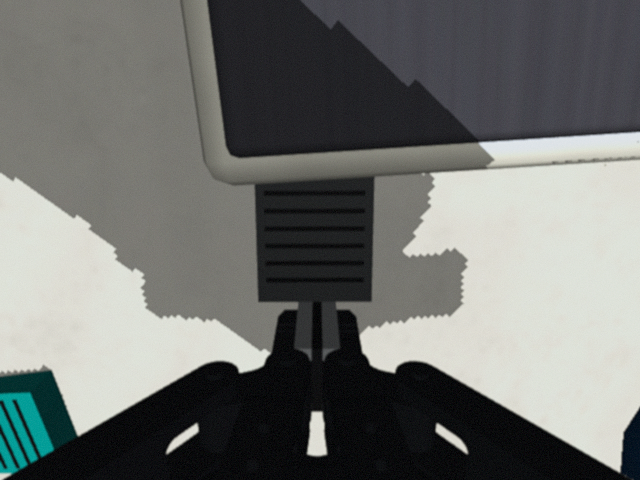

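The push now reads about 5 N and the wedge lies centrally under the corner (edges at columns 257 and 373, plate edge at row 180), so it bears. I'll retreat along the wedge axis, go up and over to the corner, and press.

Emit:
jog_arm([
  [0.5,-0.6,0],
  [1.2,-1.4,0],
  [1.2,-1.4,3],
  [1.2,-1.4,8],
  [0,0,10],
  [-3,3.5,10],
  [-6.2,7.2,10],
  [-6.2,7.2,8],
], gripper=[0,0,0,0,0,0,0,0], twist=[0,0,0,0,0,0,0,0])

```text
clock: 12.7
tcp_pos: [0.5067, 0.239, 0.0865]
orientation: [-0.0, 0.418, 0.909, 0.001]
wrist_force: [0.8, 0.2, 0.5]
finger_gap: 0.0002
grip_force: 0.0
```

Emit:
jog_arm([
  [0,0,-0.5],
  [0,0,-1],
  [0,0,-1.4],
  [0,0,-1.7],
  [0,0,-1.9],
  [0,0,-2.1],
  [0,0,-2.2],
  [0,0,-2.3],
], gripper=[0,0,0,0,0,0,0,0], twist=[0,0,0,0,0,0,0,0])

```text
clock: 13.7
tcp_pos: [0.5092, 0.236, 0.0636]
orientation: [0.0, 0.42, 0.908, 0.0]
wrist_force: [-2.7, -1.7, 10.5]
finger_gap: -0.0001
grip_force: 5.0
```

Emit:
jog_arm([
  [0,0,-0.05],
  [0,0,-0.1],
  [0,0,-0.1],
  [0,0,-0.1],
  [0,0,-0.1],
  [0,0,-0.1],
  [0,0,-0.1],
  [0,0,-0.1],
], gripper=[0,0,0,0,0,0,0,0], twist=[0,0,0,0,0,0,0,0])

```text
clock: 14.7
tcp_pos: [0.5093, 0.236, 0.0635]
orientation: [0.001, 0.42, 0.908, 0.0]
wrist_force: [-3.4, -2.3, 11.0]
finger_gap: 0.0002
grip_force: 5.6
```

The corner holds at 63.5 mm under 11 N, so it is steady. Next I'll lift clear and check.

Emit:
jog_arm([
  [0,0,0.5],
  [0,0,1.5],
  [0,0,5],
  [0,0,9],
  [2,-3,12],
  [4,-6,13],
  [4,-6,13],
  [4,-6,13],
], gripper=[0,0,0,0,0,0,0,0], twist=[0,0,0,0,0,0,0,0])

```text
clock: 15.7
tcp_pos: [0.5486, 0.1762, 0.1915]
orientation: [-0.0, 0.42, 0.908, -0.0]
wrist_force: [-0.5, -0.2, -0.0]
finger_gap: -0.0001
grip_force: 0.0
```

```bash
python3 - <<'E'
from h import *
w=cam('wrist');save(w,'w5.png')
s=env.get_state();print(s['clock'],s['tcp_pos'],s['wrist_force'])
P=np.array([world(w,u,v) for u,v in((290,60),(330,60),(300,100),(400,50),(450,150),(300,30),(420,100),(500,60))])
A=np.c_[P[:,:2],np.ones(8)];print(np.linalg.lstsq(A,P[:,2],rcond=None)[0],P[:,2])
E
```

```text
15.75 [0.5482808  0.17652144 0.19130766] [-0.01640003  0.34235429 -0.08975631]
[-0.02103982  0.03063753  0.06457131] [0.05834881 0.06386336 0.06212175 0.06211311 0.05915792 0.06365249
 0.06428411 0.06167147]
```

View pics/w5.png

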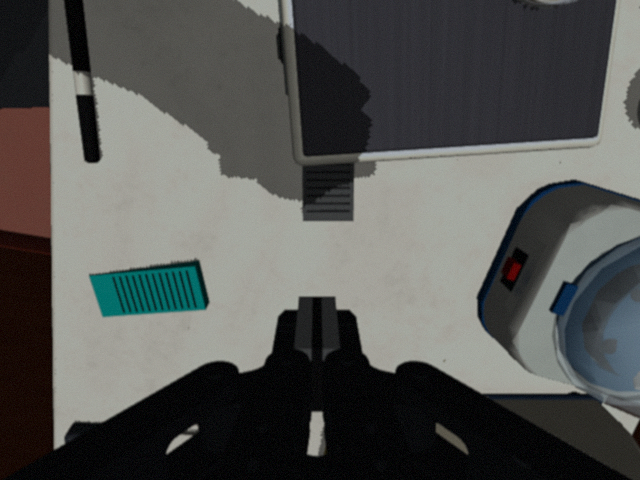

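The wrist view shows the wedge at (303–353, 165–220), square under the corner at (297,162). The plate and marker are in place and the arm is clear, so I'm handing in.

```bash
python3 -c "
from workcell import env
print(env.hand_in())"
```

```text
the job is handed in; nothing more can be done
None
```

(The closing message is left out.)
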